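# Load the four tack-welding jigs

### The job

Load the four tack-welding jigs for the next run: stand each cut stub (round tube, square tube, rectangular tube, U channel) upright and flat on the rest of the jig that shows its section in white, between the stops and turned the way the white section lies, the channel with its open side where the U is open. Set them down rather than drop them, and leave the tape measure and the red magnetic square among them where they are.

Things in the scene. Friction and masses are not known exactly. Their poses are not given: they have to be found in the camera images.
- round_tube: Bright galvanised round tube stub, outside diameter 48 mm, 70 mm tall, wall 4 mm, open at both ends. Loose, stands on end on the table, stays upright. Origin at the centre of its underside, z up. Mass about 0.25 kg.
- square_tube: Black square tube stub, 40 x 40 mm, 70 mm tall, wall 4 mm, open at both ends. x and y axes square to its faces. Loose, stands on end on the table, stays upright. Origin at the centre of its underside, z up. Mass about 0.25 kg.
- flat_tube: Red-brown (oxide primed) rectangular tube stub, 60 mm along its x, 30 mm along its y, 70 mm tall, wall 4 mm, open at both ends. Loose, stands on end on the table, stays upright. Origin at the centre of its underside, z up. Mass about 0.28 kg.
- channel: Grey-blue U channel stub, loose, standing on end, 70 mm tall. Web 50 mm wide along y, 6 mm thick; two flanges 7 mm thick run from it to -x, 38 mm overall. Origin at the underside, in the middle of the OUTER face of the web; open side at x = -38 mm, middle of the section at x = -19 mm; z up. Best held across the flanges (50 mm, fingers closing along y). Mass about 0.38 kg.
- round_jig: Fixed jig for the round tube: green plate 180 x 90 x 10 mm, dark rest pad (top 20 mm above the table) with a white ring of 48 mm, V blocks and pins round it. Origin: ring centre, at table height; z up; +x to the drawn-back push clamp (red handle), which starts 33 mm from the origin and ends 160 mm out, at most 95 mm above the table. Fingers closing along y keep clear of it.
- square_jig: Fixed jig for the square tube, built like round_jig, white square outline 40 x 40 mm. Origin: its centre, at table height; z up; +x to the clamp; rest top at z = 20 mm. On all four jigs the steel stops rise 12 mm above the rest (32 mm above the table), 7 mm clear of a well placed stub each side (clamp tip: 9 mm), so hold stubs well above their lowest 12 mm.
- flat_jig: Fixed jig for the rectangular tube, built like round_jig, white rectangle outline, 60 mm along x, 30 mm along y, between four pins, a block and the clamp tip. Origin: its centre, at table height; z up; +x to the clamp; rest top at z = 20 mm.
- channel_jig: Fixed jig for the U channel, built like round_jig, white U, 50 mm along y, 38 mm along x, between three blocks and the clamp tip. Origin at table height under the middle of the OUTER edge of the U's web; z up; +x to the clamp; the U opens to -x, its middle at x = -19 mm; rest top at z = 20 mm. A well placed channel has origin (from above) and axes in line with the jig's.
- tape_measure: Yellow tape measure, 62 x 34 x 58 mm tall, loose, not to be moved. Origin at the centre of its underside.
- magnet_square: Flat red magnetic welding square, 80 x 66 x 14 mm, loose, not to be moved. Origin at the centre of its underside.
There are look-alikes about, which are no part of the job. Leave any orange look-alike of the channel alone. What is shaped like the round_jig but purple is not meant.

How it is judged:
By the outcome, as a careful person would: the job done as asked, in the order asked, and still so for the second after the job is handed in, with the robot touching nothing.
It also fails if it takes over 115 s, if anything falls off the work surface, if the arm or the gripper's body presses on something with over 40 N, if the wrist force passes 120 N, or if a joint passes its speed limit or range.

### The arm

A 6-joint arm with a two-finger parallel gripper is mounted at the origin on the work surface. World frame = base frame: x ahead of the robot, y to its left, z up, the work surface at z = 0. Lengths are in mm, angles in rad, forces in N, time in s.
With the tool pointing down it reaches from about 275 to 1000 mm from the base axis. Payload 8.4 kg.
Tool frame: the origin (TCP) lies midway between the tips of the shut fingers; the grasp point (between the pads) lies 19 mm behind it; z points along the fingers, y is the line along which they close (so a half turn about z gives the same grasp; the last joint's range is limited). The gripper opens to 85 mm and grips with 20 to 120 N. Pads are 22 mm wide; open, the fingers measure 114 mm over their backs; the gripper's body (76 mm by 85 mm) begins 54 mm behind the grasp point. The pads swing forward as they close: fully open they stand 13 mm farther back than shut.
Start: joints at [1.333, 0.353, 1.633, -0, 1.155, -0.002], TCP at [146.011, 607.707, 209.181] pointing down, gripper open.
Joint ranges: [-2.63, 2.63], [-0.92, 2.1], [0.06, 2.66], [-1.3, 4.44], [0, 2.69], [-3.02, 3.02]. Speed limits (rad/s): [2.22, 2.22, 2.79, 3.14, 3.14, 3.14].

### API

Orientations are given as a unit quaternion [w, x, y, z].
In Python, from workcell import observe, viewer, env gives the robot as it stands.
- The arm moves only by the shell command python3 -m inch 'ROWS' [FORCE]. ROWS is text: rows parted by semicolons, each of 7 numbers parted by spaces: the shift along the tool's x, y, z each as a share of 60 mm, from -1 to 1, then the turn, a rotation vector about the tool's x, y, z each as a share of 5 degrees, from -1 to 1, then the gripper command: -1 is fully open, 1 is shut, values between are in proportion. A call has 1 to 12 rows; each row shifts and turns the commanded pose from where the row before left it, along the tool's axes as they then stand; what a row does not reach is not made up. A row lasts 1/8 s, in which the tool goes at most 62.5 mm and 10.7 degrees, less where a joint would pass 70% of its speed; a pose out of reach is approached as far as the arm can. A call with a number of a shift or a turn outside -1 to 1 is refused whole. A call with a gripper value outside its range is refused whole. The fingers move at their own pace and stop on an object; FORCE is the grip in N (left out, the last holds). Time passes only in rows, so rows that do not move let the fingers close. It gives the time, the measured TCP pose, the force, the opening and the grip force at its end, in the units of the state.
- observe(): the state, without advancing time (a new reading comes with each control period).
- viewer.snapshot(name): name is "scene" or "top"; returns the picture (480x640x3 uint8, red, green, blue); there is no depth.
- viewer.calibration(name): a dict with "K" (3x3 intrinsics, pixels), "k1" (the pictures are not rectified: a ray, as slopes to the right and down, at radius r is drawn at 1 + k1 r^2 times it, then the intrinsics apply), "T" (4x4, takes a point from camera to world coordinates). Camera axes: x right, y up, looking along -z (the intrinsics and any distortion apply to the point x, -y, -z); pixel columns grow to the right and rows downward; lengths in mm; the calibration is good to about 2 mm. A picture is of the moment at which its call begins. calibration takes no time and is no camera call.
- env.close_job(): hands the job in; it is judged then, once.
The state is a dict: "clock": time; "joints": joint angles; "qd": joint speeds; "tau": joint torques, N m; "eef_pos": TCP position; "tool_rot": TCP orientation; "contact_force": force on the tool from outside, world axes, zero at the start; "ft_torque": the same for the moment, N m; "finger_gap": opening from 0.0 (shut) to 1.0 (fully open); "finger_force": force on a finger pad.
Only numpy, scipy, OpenCV 4.12 (cv2) and the standard library are available. Lean on these libraries where they do the work, as an engineer would, in place of code of your own. Each camera call takes 0.05 s, during which the arm holds its last target. There are 200 camera calls.

## Working session

There is one attempt and no reset: what is moved stays moved. The work goes in short steps, Python scripts to look and compute and a shell command to move; the robot and the scene stay as the last step left them, time stands still between calls to the robot, and variables do not carry over. Pictures are saved under pics/ and viewed, at most 14 in all, crops included, and the job is handed in when it is done.

```bash
mkdir -p pics; ls; python3 - <<'E'
from workcell import observe, viewer, env
import cv2,numpy as np
for n in("top","scene"):
    cv2.imwrite(f"pics/{n}0.png",viewer.snapshot(n)[:,:,::-1]); c=viewer.calibration(n); print(n,np.round(c["K"],1).tolist(),c["k1"],np.round(c["T"],3).tolist())
print(observe())
E
```

```text
pics
top [[446.6, 0.0, 317.4], [0.0, 446.6, 236.3], [0.0, 0.0, 1.0]] -0.10376705468324524 [[-0.007, 0.994, -0.11, 306.151], [-1.0, -0.009, -0.01, -8.638], [-0.011, 0.109, 0.994, 1188.429], [0.0, 0.0, 0.0, 1.0]]
scene [[450.7, 0.0, 315.5], [0.0, 450.7, 235.7], [0.0, 0.0, 1.0]] -0.058237042383460835 [[0.846, -0.39, 0.363, 787.552], [0.533, 0.597, -0.6, -653.453], [0.017, 0.701, 0.712, 788.449], [0.0, 0.0, 0.0, 1.0]]
{'clock': 0.1, 'joints': array([ 1.33260928e+00,  3.53592794e-01,  1.63399687e+00,  1.89518221e-05,
        1.15519887e+00, -2.41525532e-03]), 'qd': array([-0.00122673, -0.00069518, -0.00242655,  0.00149001, -0.00078902,
       -0.00039103]), 'tau': array([ 3.76668158e-04, -6.06353760e+01, -3.42820108e+01,  1.54266295e-04,
        3.96523959e-03,  2.12700535e-06]), 'eef_pos': array([145.90070273, 607.30312989, 208.55499391]), 'tool_rot': array([-8.03642785e-05,  1.17616826e-01,  9.93058873e-01, -5.92581922e-04]), 'contact_force': array([ 0.10524214, -0.28905535,  0.19732791]), 'ft_torque': array([ 0.01711207,  0.04468918, -0.05642899]), 'finger_force': 0.0, 'finger_gap': 0.9991485380185685}
```

View pics/top0.png

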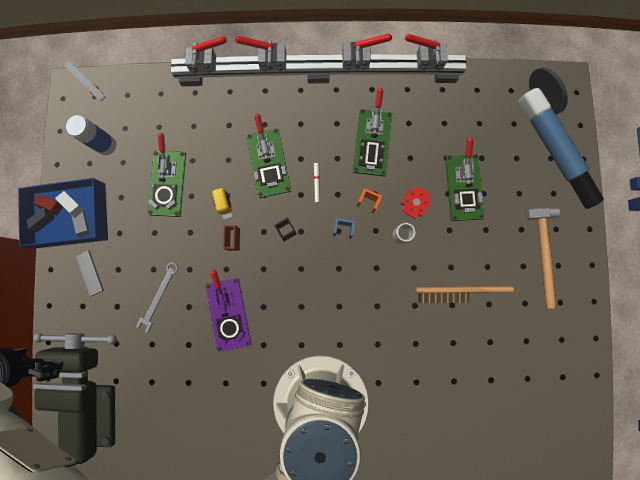

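View pics/scene0.png

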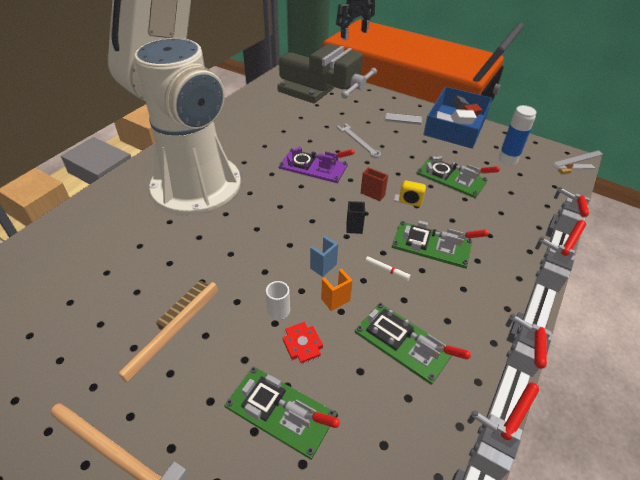

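The top view shows four green jigs, with sections near (164,195), (271,175), (372,153) and (467,198), and a purple one at (230,328) that isn't meant. The stubs are the red-brown tube (231,237), black tube (286,229), blue channel (344,227) and round tube (404,232). The orange channel at (370,198) is a look-alike. The tape is at (221,201) and the magnet at (416,202). I'll enlarge the view to confirm these.

```bash
python3 - <<'E'
import cv2
a=cv2.imread("pics/top0.png")
for n,(x,y) in dict(L=(140,115),R=(325,115)).items():
    c=cv2.resize(a[y:y+145,x:x+190],None,fx=4,fy=4,interpolation=cv2.INTER_CUBIC)
    c=cv2.convertScaleAbs(c,alpha=1.3,beta=15)
    for k in range(0,190,20): cv2.putText(c,str(x+k),(k*4,10),0,.35,(255,255,255)); cv2.line(c,(k*4,12),(k*4,18),(255,255,255))
    for k in range(0,145,20): cv2.putText(c,str(y+k),(0,k*4+4),0,.35,(255,255,255))
    cv2.imwrite(f"pics/c{n}.png",c)
E
```

```text
(no output)
```

View pics/cL.png

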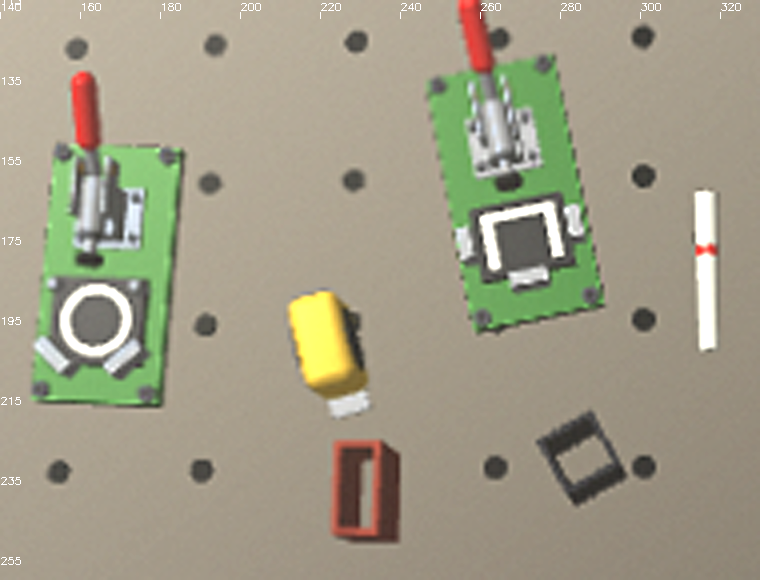

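View pics/cR.png

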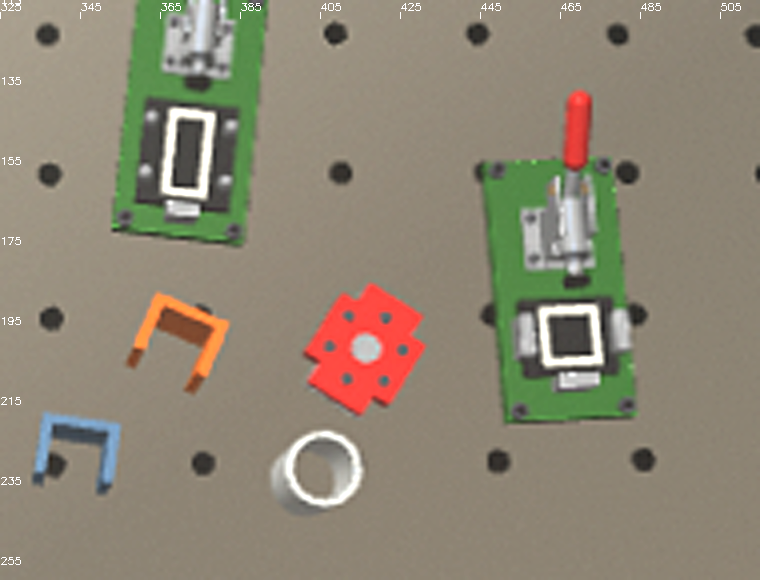

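Crops confirm the layout:

- **Jigs:** ring at crop L (95,320), U at (517,235) opening downward, rectangle at crop R (188,153), square at (572,337).
- **Stubs:** the blue channel is at crop R (78,450). The orange one at (180,340) is the look-alike and I'll leave it alone. The stub colours and shapes match their descriptions.

Next I'll fit the poses with silhouettes.

```bash
cat > h.py <<'E'
import numpy as np, cv2
from workcell import observe, viewer
from scipy.spatial.transform import Rotation as Ro
from scipy.optimize import minimize
CAL={n:viewer.calibration(n) for n in("top","scene")}
def proj(n,P):
    c=CAL[n];T=np.array(c["T"]);q=(np.atleast_2d(P)-T[:3,3])@T[:3,:3]
    s=np.c_[q[:,0]/-q[:,2],q[:,1]/q[:,2]]; s*=1+c["k1"]*(s**2).sum(1,keepdims=True)
    K=np.array(c["K"]);return s@K[:2,:2].T+K[:2,2]
def unproj(n,uv,z):
    o=minimize(lambda p:((proj(n,[[*p,z]])[0]-uv)**2).sum(),[450,0],method="Nelder-Mead",options=dict(xatol=.05,fatol=1e-4));return o.x
def prism(fp,p,z0,z1):
    c,s=np.cos(p[2]),np.sin(p[2]);xy=np.array(fp)@np.array([[c,s],[-s,c]])+p[:2]
    return np.vstack([np.c_[xy,np.full(len(xy),z)] for z in(z0,z1)])
def rect(x0,x1,y): return [(x0,-y),(x0,y),(x1,y),(x1,-y)]
def ras(uv,off,sz):
    m=np.zeros((sz[1]*8,sz[0]*8),np.uint8);h=cv2.convexHull(((uv-off+.5)*8).astype(np.float32))
    cv2.fillConvexPoly(m,h.round().astype(int),1);return m
def mask(img,roi,f):
    x,y,w,h=roi;m=f(*[img[y:y+h,x:x+w,i].astype(int) for i in range(3)]).astype(np.uint8)
    n,l,s,_=cv2.connectedComponentsWithStats(m,connectivity=8);m=(l==1+np.argmax(s[1:,4])).astype(np.uint8)
    big=cv2.resize(m,None,fx=8,fy=8,interpolation=cv2.INTER_LINEAR);big=(cv2.resize(m.astype(np.float32),None,fx=8,fy=8)>.5).astype(np.uint8)
    h=cv2.convexHull(cv2.findNonZero(big));o=np.zeros_like(big);cv2.fillConvexPoly(o,h,1);return o
def fit(views,fp,p0,z0,z1):
    "views: [(cam,img,roi,f)]"
    M=[(n,mask(i,r,f),r) for n,i,r,f in views]
    def c(q):
        p=[q[0],q[1],q[2]/50];t=0
        for n,m,r in M:
            a=ras(proj(n,prism(fp,p,z0,z1)),np.array(r[:2]),r[2:]);t+=1-(a&m).sum()/(a|m).sum()
        return t/len(M)
    x0=np.array([p0[0],p0[1],p0[2]*50]);b=None
    for d in(8,3):
        b=minimize(c,x0,method="Nelder-Mead",options=dict(initial_simplex=x0+np.vstack([np.zeros(3),np.eye(3)*d]),xatol=.05,fatol=1e-4));x0=b.x
    return np.round([*x0[:2],np.degrees(x0[2]/50),b.fun],2)
def go(x,y,z,ydeg):
    "turn about tool z first (rows of 5 deg), then shifts in tool axes (units of 60 mm); ydeg = world angle of the tool y line"
    s=observe();w,a,b,c=s["tool_rot"];R=Ro.from_quat([a,b,c,w]).as_matrix()
    cur=np.degrees(np.arctan2(R[1,1],R[0,1]));d=(ydeg-cur+90)%180-90
    r=np.radians(ydeg if abs((ydeg-cur+180)%360-180)<91 else ydeg+180)
    Y=np.array([np.cos(r),np.sin(r),0]);Z=np.array([0,0,-1.]);G=np.c_[np.cross(Y,Z),Y,Z]
    rv=np.degrees(Ro.from_matrix(R.T@G).as_rotvec())/5
    e=np.array([x,y,z])-s["eef_pos"]
    print("turn/5deg",rv.round(2),"shift/60 after turn",(G.T@e/60).round(3),"now",s["eef_pos"].round(1),"q6 %.2f t %.1f gap %.2f F"%(s["joints"][5],s["clock"],s["finger_gap"]),s["contact_force"].round(1))
E
cat > m.py <<'E'
from h import *
t=cv2.imread("pics/top0.png")[:,:,::-1];s=cv2.imread("pics/scene0.png")[:,:,::-1]
red=lambda r,g,b:(r>1.5*g+8)&(r<190)
blk=lambda r,g,b:(r+g+b)<170
blu=lambda r,g,b:b>r+22
wh=lambda r,g,b:(np.minimum(r,np.minimum(g,b))>185)
def both(name,fp,uv,z0,z1,f,rt,rs,yaw=0,zc=70):
    p0=[*unproj("top",uv,zc),np.radians(yaw)]
    for v in([("top",t,rt,f)],[("scene",s,rs,f)]):
        try: print(name,v[0][0],fit(v,fp,p0,z0,z1))
        except Exception as e: print(name,v[0][0],e)
both("flat",rect(-30,30,15),(229,237),0,70,red,(215,220,32,34),(355,162,38,42))
both("sq",rect(-20,20,20),(285.5,228),0,70,blk,(270,212,28,35),(338,194,34,48),30)
both("chan",rect(-38,0,25),(344.5,219),0,70,blu,(328,212,32,30),(302,230,44,52),-5)
cl=(323.5,469);print("round",unproj("top",(325+cl[0]/4,115+cl[1]/4),70))
both("Jflat",rect(-30,30,15),(372,153.5),20,20.1,wh,(362,137,20,30),(362,305,56,45),-5,20)
both("Jsq",rect(-20,20,20),(467.7,199),20,20.1,wh,(457,188,21,22),(243,376,44,42),2,20)
both("Jchan",rect(-38,0,25),(269,166),20,20.1,wh,(258,162,25,23),(402,224,34,24),10,20)
both("Jround",[(24*np.cos(a),24*np.sin(a)) for a in np.arange(0,6.28,.2)],(163.7,195),20,20.1,wh,(152,183,24,24),(428,158,26,22),0,20)
pl=np.array([(58,147),(184,150),(163,406),(33,402)])/4+[140,115];P=np.array([unproj("top",p,10) for p in pl]);print(P.round(1),P.mean(0))
E
python3 m.py
```

```text
flat top [4.2961e+02 2.0000e-02 0.0000e+00 1.0000e+00]
flat scene [4.2961e+02 2.0000e-02 0.0000e+00 1.0000e+00]
sq top [4.5141e+02 2.0000e-02 3.0000e+01 1.0000e+00]
sq scene [4.5336e+02 8.9110e+01 1.4910e+01 1.0000e-01]
chan top [ 4.725e+02 -2.000e-02 -5.000e+00  1.000e+00]
chan scene [ 4.6058e+02 -4.5510e+01  6.4080e+01  1.7000e-01]
round [ 4.37695312e+02 -2.38066406e-02]
Jflat top [ 6.6093e+02 -1.4448e+02 -4.8900e+00  5.0000e-02]
Jflat scene [ 6.5804e+02 -1.4262e+02 -7.7000e+00  4.0000e-02]
Jsq top [ 5.3430e+02 -3.9878e+02 -1.4000e-01  8.0000e-02]
Jsq scene [ 5.3091e+02 -3.9653e+02  2.7400e+00  3.0000e-02]
Jchan top [6.2486e+02 1.3300e+02 1.0810e+01 3.0000e-02]
Jchan scene [6.2301e+02 1.3544e+02 1.1240e+01 5.0000e-02]
Jround top [ 5.5269e+02  4.1912e+02 -1.9200e+00  4.0000e-02]
Jround scene [519.08 408.03  49.71   0.75]
[[670.8   0. ]
 [671.4 363.7]
 [493.  372.4]
 [495.7   0. ]] [582.72775424 184.0592875 ]
```

```bash
python3 - <<'E'
s=open('h.py').read()
i=s.index("    o=minimize(lambda p:((proj");j=s.index("\n",i)
s=s[:i]+"    return fsolve(lambda p:proj(n,[[*p,z]])[0]-uv,[450,10])"+s[j:]
s=s.replace("import minimize","import minimize, fsolve");open('h.py','w').write(s)
m=open('m.py').read();i=m.index("pl=np");m=m[:i]+'''
for nm,pl,o in(("round",[(58,147),(184,150),(163,406),(33,402)],140),("chan",[(430,84),(552,58),(603,306),(478,332)],140),("sq",[(485,163),(610,158),(635,415),(505,423)],325)):
    P=np.array([unproj("top",np.array(p)/4+[o,115],10) for p in pl]);d=P[0]+P[1]-P[2]-P[3];print(nm,"plate yaw",np.degrees(np.arctan2(d[1],d[0])).round(1),"lens",[np.linalg.norm(P[k]-P[k-1]).round() for k in range(4)],P.mean(0).round())
'''
open('m.py','w').write(m)
E
python3 m.py
```

```text
flat top [ 4.3357e+02  2.3261e+02 -1.8700e+00  2.7000e-01]
flat scene [ 4.2947e+02  2.3017e+02 -1.2100e+00  2.0000e-02]
sq top [4.5187e+02 8.6460e+01 2.9180e+01 2.0000e-02]
sq scene [4.5261e+02 8.8380e+01 3.5370e+01 7.0000e-02]
chan top [ 4.7609e+02 -6.6850e+01 -4.2700e+00  1.4000e-01]
chan scene [ 4.7106e+02 -6.3450e+01 -6.7300e+00  3.0000e-02]
round [ 437.7231294  -221.04504967]
Jflat top [ 6.6062e+02 -1.4445e+02 -5.6300e+00  5.0000e-02]
Jflat scene [ 6.5801e+02 -1.4266e+02 -7.9400e+00  3.0000e-02]
Jsq top [ 5.3360e+02 -3.9879e+02 -1.7000e-01  8.0000e-02]
Jsq scene [ 5.3097e+02 -3.9658e+02  2.3600e+00  3.0000e-02]
Jchan top [6.2479e+02 1.3310e+02 1.0920e+01 3.0000e-02]
Jchan scene [6.2306e+02 1.3555e+02 1.1440e+01 5.0000e-02]
Jround top [ 5.5282e+02  4.1938e+02 -2.8000e-01  4.0000e-02]
Jround scene [518.99 407.97  49.64   0.75]
round plate yaw -3.0 lens [np.float64(179.0), np.float64(90.0), np.float64(179.0), np.float64(91.0)] [584. 413.]
chan plate yaw 11.4 lens [np.float64(178.0), np.float64(86.0), np.float64(178.0), np.float64(86.0)] [637. 134.]
sq plate yaw 2.0 lens [np.float64(180.0), np.float64(88.0), np.float64(179.0), np.float64(90.0)] [ 567. -398.]
```

Poses are consistent to about 3 mm: the plates measure 179x89 mm against 180x90, and the two cameras agree. I'll average them and load in the listed order, starting with the round tube.

```bash
python3 -c "
from h import *
go(436.5,-219.9,205,90)"
```

```text
turn/5deg [-0.01 -0.   -2.7 ] shift/60 after turn [ -4.843 -13.787   0.059] now [145.9 607.3 208.6] q6 -0.00 t 0.1 gap 1.00 F [ 0.1 -0.3  0.2]
```

```bash
python3 -m inch '0 0 0 0 0 -0.9 -1;0 0 0 0 0 -0.9 -1;0 0 0 0 0 -0.9 -1;-0.8 -0.5 0 0 0 0 -1;-0.8 -0.5 0 0 0 0 -1;-0.8 -0.5 0 0 0 0 -1;-0.8 -0.5 0 0 0 0 -1;-0.8 -0.5 0 0 0 0 -1;-0.8 -0.5 0 0 0 0 -1;0 -1 0 0 0 0 -1;0 -1 0 0 0 0 -1;0 -1 0 0 0 0 -1' 40
python3 -m inch '0 -1 0 0 0 0 -1;0 -1 0 0 0 0 -1;0 -1 0 0 0 0 -1;0 -1 0 0 0 0 -1;0 -1 0 0 0 0 -1;0 -1 0 0 0 0 -1;0 -0.8 0 0 0 0 -1;0 0 0 0 0 0 -1'
python3 -c "
from h import *
go(436.5,-219.9,205,90)"
```

```text
clock: 1.6
eef_pos: [433.6, 245.7, 208.8]
tool_rot: [-0.0, -0.0, 1.0, -0.0]
contact_force: [1.7, -0.4, -0.1]
finger_gap: 0.999
finger_force: 0.0
clock: 2.6
eef_pos: [433.6, -163.1, 209.0]
tool_rot: [-0.0, 0.002, 1.0, -0.0]
contact_force: [-0.3, -0.1, 0.1]
finger_gap: 1.002
finger_force: 0.0
turn/5deg [-0.01 -0.   -0.05] shift/60 after turn [-0.049 -0.947  0.067] now [ 433.6 -163.1  209. ] q6 -1.93 t 2.6 gap 1.00 F [-0.3 -0.1  0.1]
```

```bash
python3 -m inch '-0.05 -0.95 0 0 0 0 -1;0 0 0.8 0 0 0 -1;0 0 0.8 0 0 0 -1;0 0 0.7 0 0 0 -1;0 0 0.6 0 0 0 -1;0 0 0 0 0 0 -1;0 0 0 0 0 0 -1'
python3 -c "
from h import *
go(436.5,-219.9,33,90)
cv2.imwrite('pics/s1.png',cv2.resize(viewer.snapshot('scene')[180:380,160:420,::-1],None,fx=3,fy=3))"
```

```text
clock: 3.48
eef_pos: [437.5, -217.1, 36.1]
tool_rot: [0.0, -0.0, 1.0, -0.0]
contact_force: [0.2, -0.7, 0.1]
finger_gap: 1.002
finger_force: 0.0
turn/5deg [-0.    0.01  0.  ] shift/60 after turn [ 0.017 -0.047  0.052] now [ 437.5 -217.1   36.1] q6 -2.04 t 3.5 gap 1.00 F [ 0.2 -0.7  0.1]
```

View pics/s1.png

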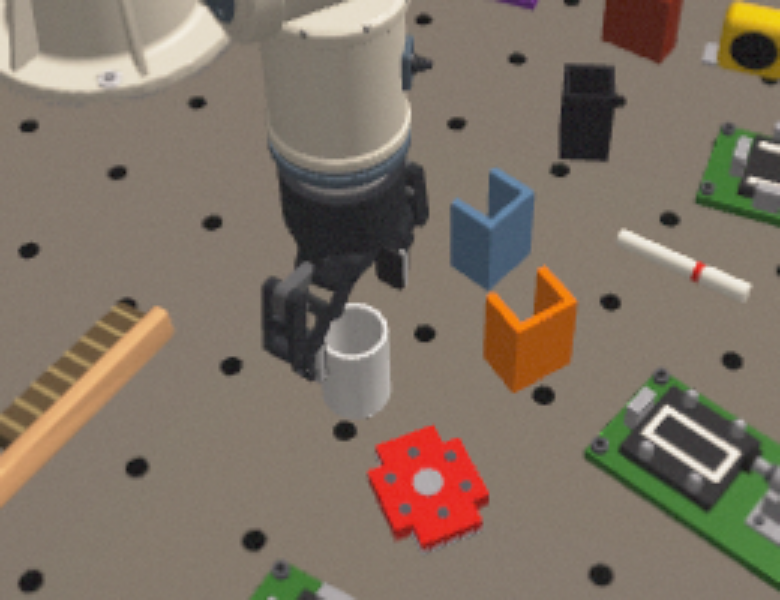

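The fingers straddle the round tube, and the magnet and orange channel are clear. Closing.

```bash
python3 -m inch '0.02 -0.05 0.05 0 0 0 -1;0 0 0 0 0 0 0;0 0 0 0 0 0 0.3;0 0 0 0 0 0 1;0 0 0 0 0 0 1;0 0 0 0 0 0 1;0 0 0 0 0 0 1;0 0 0 0 0 0 1' 40
python3 -m inch '0 0 -0.3 0 0 0 1;0 0 -1 0 0 0 1;0 0 -1 0 0 0 1;0 0 0 0 0 0 1;0 0 0 0 0 0 1'
python3 -c "
from h import *
go(551.5,420.5,160,87)"
```

```text
clock: 4.53
eef_pos: [436.1, -220.3, 32.9]
tool_rot: [0.0, 0.0, 1.0, -0.0]
contact_force: [-0.5, 2.2, 7.5]
finger_gap: 0.541
finger_force: 39.8
clock: 5.15
eef_pos: [434.9, -220.0, 169.5]
tool_rot: [-0.0, 0.0, 1.0, 0.0]
contact_force: [-1.0, 0.3, -2.8]
finger_gap: 0.539
finger_force: 43.0
turn/5deg [ 0.   -0.01  0.6 ] shift/60 after turn [-1.381 10.762  0.158] now [ 434.9 -220.   169.5] q6 -2.04 t 5.2 gap 0.54 F [-1.   0.3 -2.8]
```

```bash
python3 -m inch '0 0.5 0 0 0 0.6 1;0 1 0 0 0 0 1;0 1 0 0 0 0 1;0 1 0 0 0 0 1;0 1 0 0 0 0 1;0 1 0 0 0 0 1;-0.3 0.9 0 0 0 0 1;-0.3 0.9 0 0 0 0 1;-0.3 0.9 0 0 0 0 1;-0.3 0.9 0 0 0 0 1;-0.18 0.7 0 0 0 0 1;0 0 0 0 0 0 1'
python3 -c "
from h import *
go(551.5,420.5,110,87)"
```

```text
clock: 6.65
eef_pos: [546.9, 364.6, 166.7]
tool_rot: [-0.002, 0.025, 1.0, -0.001]
contact_force: [-0.2, -1.3, -1.8]
finger_gap: 0.543
finger_force: 43.1
turn/5deg [-0.02 -0.04  0.03] shift/60 after turn [-0.028  0.935  0.945] now [546.9 364.6 166.7] q6 -0.94 t 6.7 gap 0.54 F [-0.2 -1.3 -1.8]
```

```bash
python3 -m inch '-0.03 0.93 0 0 0 0 1;0 0 0.5 0 0 0 1;0 0 0.6 0 0 0 1;0 0 0.5 0 0 0 1;0 0 0 0 0 0 1;0 0 0 0 0 0 1'
python3 -c "
from h import *
go(551.5,420.5,54,87)
cv2.imwrite('pics/s2.png',cv2.resize(viewer.snapshot('scene')[110:230,380:530,::-1],None,fx=5,fy=5))"
```

```text
clock: 7.4
eef_pos: [552.4, 417.6, 74.3]
tool_rot: [-0.0, 0.026, 1.0, -0.0]
contact_force: [-0.1, -0.7, -3.0]
finger_gap: 0.543
finger_force: 43.4
turn/5deg [-0.01 -0.01 -0.01] shift/60 after turn [0.018 0.047 0.338] now [552.4 417.6  74.3] q6 -0.87 t 7.4 gap 0.54 F [-0.1 -0.7 -3. ]
```

View pics/s2.png

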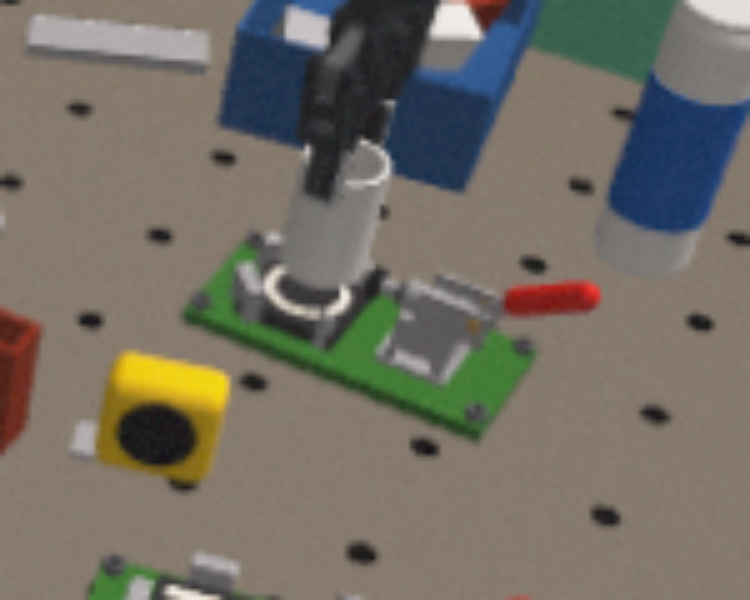

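The tube hangs over the ring, with its bottom centre at about crop (328,262) and the ring at (309,290). I'll check these against the projection.

```bash
python3 -c "
from h import *
f=lambda p:(proj('scene',[p])[0]-[380,110])*5+2
for p in([552.4,417.6,41.4],[552.4,417.6,20],[551.5,420.5,20]):print(f(p).round())
print(unproj('scene',np.array([309,290])/5+[379.6,109.6],20))
a=[[552.4+24*np.cos(t),417.6+24*np.sin(t),41.4] for t in np.linspace(0,6.28,40)];q=np.array([f(p) for p in a]);print(q.min(0).round(),q.max(0).round())
a=[[552.4+24*np.cos(t),417.6+24*np.sin(t),111.4] for t in np.linspace(0,6.28,40)];q=np.array([f(p) for p in a]);print(q.min(0).round(),q.max(0).round())
"
```

```text
[316. 263.]
[308. 294.]
[309. 291.]
[551.36119141 421.34739621]
[274. 238.] [359. 289.]
[299. 134.] [389. 183.]
```

```bash
python3 -m inch '0.05 0.05 0 0 0 0 1;0 0 0.15 0 0 0 1;0 0 0.12 0 0 0 1;0 0 0.06 0 0 0 1;0 0 0.02 0 0 0 1;0 0 0 0 0 0 1'
python3 -c "
from h import *
go(549.5,420.5,53,87)"
```

```text
clock: 8.2
eef_pos: [549.7, 421.3, 53.2]
tool_rot: [0.0, 0.026, 1.0, 0.0]
contact_force: [0.2, -0.6, -2.7]
finger_gap: 0.541
finger_force: 43.4
turn/5deg [ 0.  0. -0.] shift/60 after turn [ 0.002 -0.014  0.004] now [549.7 421.3  53.2] q6 -0.87 t 8.2 gap 0.54 F [ 0.2 -0.6 -2.7]
```

Still carrying the weight, so there's no contact yet. I'll go down in 1 mm steps.

```bash
python3 -m inch '0 0 0.017 0 0 0 1;0 0 0 0 0 0 1'|grep -E "pos|contact"; python3 -m inch '0 0 0.017 0 0 0 1;0 0 0 0 0 0 1'|grep -E "pos|contact"
```

```text
eef_pos: [550.0, 421.6, 53.0]
contact_force: [-1.0, -1.1, 5.4]
eef_pos: [550.3, 421.7, 52.9]
contact_force: [-1.7, -2.7, 11.4]
```

```bash
python3 -m inch '0 0 0 0 0 0 0.1;0 0 0 0 0 0 -0.2;0 0 0 0 0 0 -0.6;0 0 0 0 0 0 -1;0 0 0 0 0 0 -1;0 0 -0.4 0 0 0 -1;0 0 -1 0 0 0 -1;0 0 -1 0 0 0 -1;0.5 -1 0 0 0 0 -1;0.5 -1 0 0 0 0 -1;0.5 -1 0 0 0 0 -1;0.5 -1 0 0 0 0 -1'
python3 -c "
from h import *
go(452.2,87.4,180,120)
go(452.2,87.4,180,30)
a=viewer.snapshot('scene')[130:200,405:475,::-1];b=viewer.snapshot('top')[160:230,125:195,::-1]
cv2.imwrite('pics/s3.png',cv2.resize(np.hstack([a,b]),None,fx=5.5,fy=5.5))"
```

```text
clock: 10.2
eef_pos: [425.0, 202.4, 195.1]
tool_rot: [0.0, 0.026, 1.0, 0.0]
contact_force: [0.7, -0.4, 1.0]
finger_gap: 0.999
finger_force: 0.0
turn/5deg [-0.    0.01 -6.6 ] shift/60 after turn [ 0.566 -1.886  0.252] now [425.  202.4 195.1] q6 -1.08 t 10.2 gap 1.00 F [ 0.7 -0.4  1. ]
turn/5deg [ 0.   0.  11.4] shift/60 after turn [-1.886 -0.566  0.252] now [425.  202.4 195.1] q6 -1.08 t 10.2 gap 1.00 F [ 0.7 -0.4  1. ]
```

View pics/s3.png

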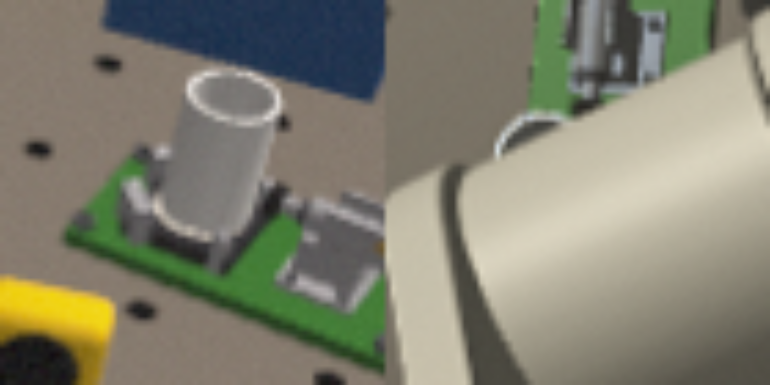

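The round tube stands on the ring between the stops, nearly centred at scene crop (215,205). Next is the square tube.

```bash
python3 -m inch '0 0 0 0 0 -0.95 -1;0 0 0 0 0 -0.95 -1;0 0 0 0 0 -0.95 -1;0 0 0 0 0 -0.95 -1;0 0 0 0 0 -0.95 -1;0 0 0 0 0 -0.95 -1;0 0 0 0 0 -0.9 -1;0.28 -0.9 0 0 0 0 -1;0.28 -0.9 0 0 0 0 -1;0 -0.1 0.25 0 0 0 -1;0 0 0 0 0 0 -1'
python3 -c "
from h import *
go(452.2,87.4,33,120)"
```

```text
clock: 11.68
eef_pos: [453.5, 88.3, 179.1]
tool_rot: [-0.001, -0.258, 0.966, 0.0]
contact_force: [-0.1, 0.5, -0.0]
finger_gap: 1.0
finger_force: 0.0
turn/5deg [ 0.01 -0.02 -0.02] shift/60 after turn [ 2.700e-02 -2.000e-03  2.436e+00] now [453.5  88.3 179.1] q6 -1.90 t 11.7 gap 1.00 F [-0.1  0.5 -0. ]
```

```bash
python3 -m inch '0.03 0 0.7 0 0 0 -1;0 0 0.7 0 0 0 -1;0 0 0.6 0 0 0 -1;0 0 0.44 0 0 0 -1;0 0 0 0 0 0 -1;0 0 0 0 0 0 0;0 0 0 0 0 0 0.3;0 0 0 0 0 0 1;0 0 0 0 0 0 1;0 0 0 0 0 0 1;0 0 0 0 0 0 1;0 0 0 0 0 0 1'
python3 -m inch '0 0 -0.3 0 0 0 1;0 0 -1 0 0 0 1;0 0 -1 0 0 0 1;0 0 0 0 0 0 1;0 0 0 0 0 0 1'
python3 -c "
from h import *
go(532.3,-397.7,165,92)"
```

```text
clock: 13.18
eef_pos: [453.4, 87.9, 35.0]
tool_rot: [0.001, -0.258, 0.966, 0.0]
contact_force: [-0.9, 2.3, 8.0]
finger_gap: 0.456
finger_force: 39.4
clock: 13.8
eef_pos: [451.9, 87.3, 171.5]
tool_rot: [-0.0, -0.259, 0.966, 0.0]
contact_force: [-0.1, 0.6, -2.9]
finger_gap: 0.453
finger_force: 42.3
turn/5deg [ 0.  -0.   5.6] shift/60 after turn [-1.058 -8.125  0.108] now [451.9  87.3 171.5] q6 -1.91 t 13.8 gap 0.45 F [-0.1  0.6 -2.9]
```

```bash
python3 -m inch '0 0 0 0 0 0.9 1;0 0 0 0 0 0.95 1;0 0 0 0 0 0.95 1;0 0 0 0 0 0.95 1;0 0 0 0 0 0.95 1;0 0 0 0 0 0.9 1;0 -0.9 0 0 0 0 1;0 -0.9 0 0 0 0 1;0 -0.9 0 0 0 0 1;0 -0.9 0 0 0 0 1;0 -0.9 0 0 0 0 1;-0.2 -0.9 0 0 0 0 1'
python3 -m inch '-0.4 -0.9 0 0 0 0 1;-0.4 -0.9 0 0 0 0 1;0 -0.6 0 0 0 0 1;0 0 0 0 0 0 1;0 0 0 0 0 0 1'
python3 -c "
from h import *
go(532.3,-397.7,73,92)"
```

```text
clock: 15.3
eef_pos: [473.7, -237.0, 169.4]
tool_rot: [-0.002, -0.017, 1.0, 0.001]
contact_force: [2.3, -0.2, -2.8]
finger_gap: 0.452
finger_force: 42.4
clock: 15.92
eef_pos: [527.4, -377.0, 169.5]
tool_rot: [-0.002, -0.017, 1.0, 0.001]
contact_force: [0.6, -0.2, -2.2]
finger_gap: 0.457
finger_force: 42.6
turn/5deg [ 0.03 -0.03 -0.01] shift/60 after turn [-0.069 -0.348  1.608] now [ 527.4 -377.   169.5] q6 -2.23 t 15.9 gap 0.46 F [ 0.6 -0.2 -2.2]
```

```bash
python3 -m inch '-0.07 -0.35 0.1 0.03 -0.03 0 1;0 0 0.5 0 0 0 1;0 0 0.6 0 0 0 1;0 0 0.4 0 0 0 1;0 0 0 0 0 0 1;0 0 0 0 0 0 1'
python3 -c "
from h import *
go(532.3,-397.7,56,92)
s=observe();x,y,z=s['eef_pos']
a=viewer.snapshot('scene')[290:470,190:370,::-1].copy()
a=cv2.resize(a,None,fx=3.3,fy=3.3)
for zz in(z-35,z+35):
  q=(proj('scene',prism(rect(-20,20,20),[x,y,.035],zz,zz)[:4])-[190,290]+.5)*3.3
  cv2.polylines(a,[q.round().astype(int)],True,(0,255,255),1)
cv2.imwrite('pics/s4.png',a)"
```

```text
clock: 16.68
eef_pos: [534.5, -399.6, 76.6]
tool_rot: [0.002, -0.018, 1.0, -0.002]
contact_force: [-0.4, -1.2, -2.1]
finger_gap: 0.452
finger_force: 42.5
turn/5deg [-0.04  0.04  0.  ] shift/60 after turn [0.036 0.032 0.343] now [ 534.5 -399.6   76.6] q6 -2.25 t 16.7 gap 0.45 F [-0.4 -1.2 -2.1]
```

View pics/s4.png

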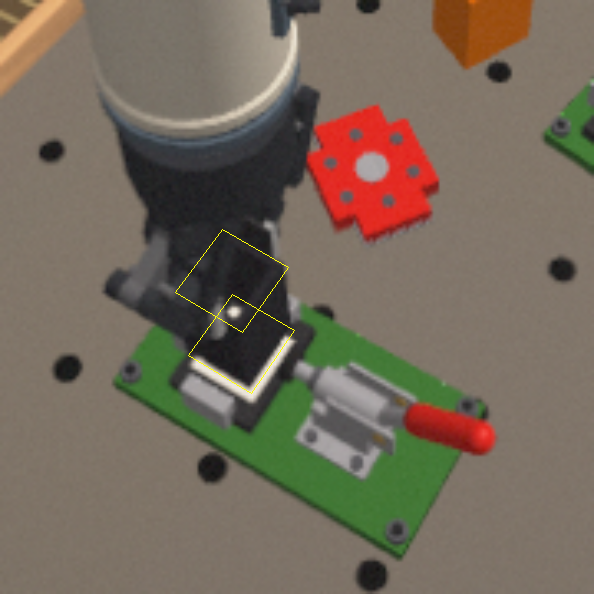

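The black tube's lower corner, at about (252,388), matches the overlay, and the white square lies below it. Lowering.

```bash
python3 -m inch '0.04 0.03 0 -0.03 0.03 0 1;0 0 0.15 0 0 0 1;0 0 0.1 0 0 0 1;0 0 0.05 0 0 0 1;0 0 0.02 0 0 0 1;0 0 0 0 0 0 1;0 0 0 0 0 0 1'; python3 -m inch '0 0 0.02 0 0 0 1;0 0 0 0 0 0 1'|grep -E "pos|contact"; python3 -c "
from h import *
go(532.3,-397.7,55,92)"
```

```text
clock: 17.6
eef_pos: [531.5, -397.6, 56.7]
tool_rot: [0.0, -0.017, 1.0, -0.0]
contact_force: [1.5, -0.2, -2.6]
finger_gap: 0.457
finger_force: 42.6
eef_pos: [531.4, -397.5, 55.3]
contact_force: [0.4, 0.4, -3.4]
turn/5deg [-0. -0. -0.] shift/60 after turn [-0.015 -0.004  0.005] now [ 531.4 -397.5   55.3] q6 -2.25 t 17.9 gap 0.46 F [ 0.4  0.4 -3.4]
```

```bash
python3 -m inch '0 0 0.015 0 0 0 1;0 0 0 0 0 0 1'|grep -E "pos|contact"; python3 -m inch '0 0 0.01 0 0 0 1;0 0 0 0 0 0 1'|grep -E "pos|contact"
```

```text
eef_pos: [531.6, -397.5, 55.2]
contact_force: [-1.0, 2.5, 4.1]
eef_pos: [531.7, -397.5, 55.1]
contact_force: [-3.0, 3.3, 9.8]
```

```bash
python3 -m inch '0 0 0 0 0 0 0.3;0 0 0 0 0 0 0;0 0 0 0 0 0 -0.5;0 0 0 0 0 0 -1;0 0 0 0 0 0 -1;0 0 -0.4 0 0 0 -1;0 0 -1 0 0 0 -1;0 0 -1 0 0 0 -1;0.2 1 0 0 0 0 -1;0.2 1 0 0 0 0 -1;0.2 1 0 0 0 0 -1;0.2 1 0 0 0 0 -1'
python3 -m inch '0.2 1 0 0 0 0 -1;0.2 1 0 0 0 0 -1;0.2 1 0 0 0 0 -1;0.2 1 0 0 0 0 -1;0 1 0 0 0 0 -1;0 1 0 0 0 0 -1'
python3 -c "
from h import *
go(430.7,229.1,180,88.5)
a=viewer.snapshot('scene')[345:445,210:330,::-1];b=viewer.snapshot('top')[145:245,420:520,::-1]
cv2.imwrite('pics/s5.png',cv2.resize(np.hstack([a,b]),None,fx=3.6,fy=3.6))"
```

```text
clock: 19.85
eef_pos: [474.5, -157.7, 198.0]
tool_rot: [0.0, -0.017, 1.0, -0.0]
contact_force: [1.3, 1.0, 0.5]
finger_gap: 0.997
finger_force: 0.0
clock: 20.6
eef_pos: [414.4, 200.8, 198.3]
tool_rot: [0.001, -0.017, 1.0, 0.0]
contact_force: [1.4, -0.1, -0.0]
finger_gap: 1.0
finger_force: 0.0
turn/5deg [0.   0.01 0.7 ] shift/60 after turn [-0.26   0.479  0.304] now [414.4 200.8 198.3] q6 -1.16 t 20.6 gap 1.00 F [ 1.4 -0.1 -0. ]
```

View pics/s5.png

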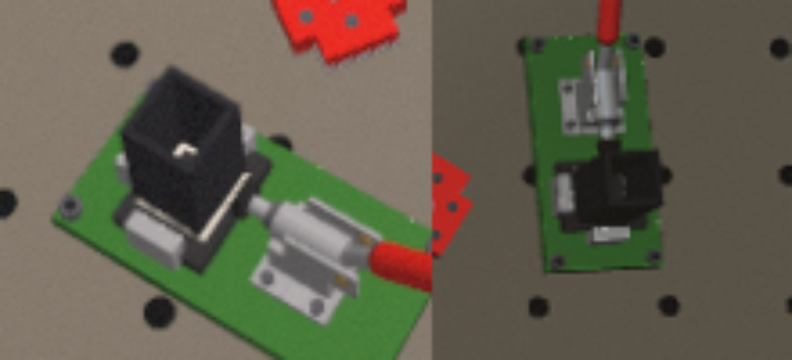

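The square tube stands on its white outline, aligned between the stops at scene crop (190,170). Now the flat tube.

```bash
python3 -m inch '0 0 0 0 0 0.7 -1;-0.26 0.48 0.3 0 0 0 -1;0 0 0 0 0 0 -1;0 0 0 0 0 0 -1'
python3 -c "
from h import *
go(430.7,229.1,35,88.5)
a=viewer.snapshot('scene')[100:250,310:460,::-1].copy()
a=cv2.resize(a,None,fx=4,fy=4)
for zz in(0,70):
  q=(proj('scene',prism(rect(-30,30,15),[430.7,229.1,-.026],zz,zz)[:4])-[310,100]+.5)*4
  cv2.polylines(a,[q.round().astype(int)],True,(0,255,255),1)
cv2.imwrite('pics/s6.png',a)"
```

```text
clock: 21.2
eef_pos: [430.6, 226.4, 179.7]
tool_rot: [-0.0, 0.013, 1.0, -0.0]
contact_force: [-0.6, 0.3, 0.8]
finger_gap: 1.004
finger_force: 0.0
turn/5deg [-0.01 -0.01 -0.  ] shift/60 after turn [0.    0.045 2.412] now [430.6 226.4 179.7] q6 -1.06 t 21.2 gap 1.00 F [-0.6  0.3  0.8]
```

View pics/s6.png

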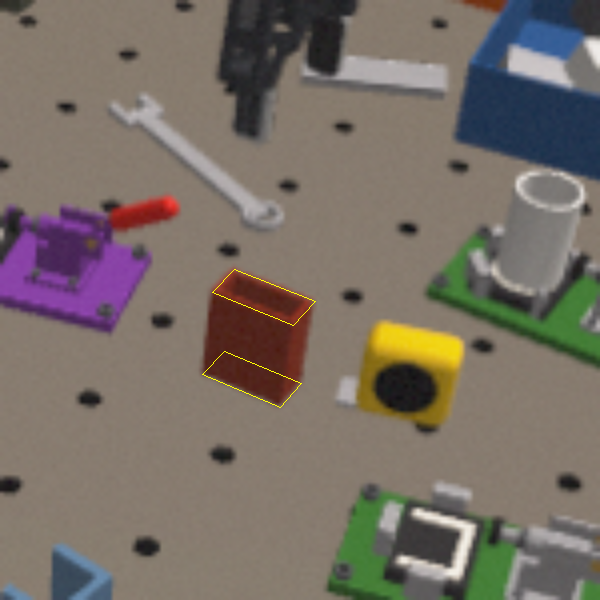

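The overlay matches the red-brown tube (corner at crop (280,405)), and the tape at (410,370) is clear of the fingers.

```bash
python3 -m inch '0 0.04 0.7 0 0 0 -1;0 0 0.7 0 0 0 -1;0 0 0.6 0 0 0 -1;0 0 0.4 0 0 0 -1;0 0 0 0 0 0 -1;0 0 0 0 0 0 0;0 0 0 0 0 0 0.5;0 0 0 0 0 0 1;0 0 0 0 0 0 1;0 0 0 0 0 0 1;0 0 0 0 0 0 1;0 0 0 0 0 0 1'
python3 -m inch '0 0 -0.3 0 0 0 1;0 0 -1 0 0 0 1;0 0 -1 0 0 0 1;0 0 -0.2 0 0 0 1;0 0 0 0 0 0 1'
python3 -c "
from h import *
go(659.3,-143.5,175,83.7)"
```

```text
clock: 22.75
eef_pos: [431.6, 229.8, 36.8]
tool_rot: [0.001, 0.013, 1.0, 0.0]
contact_force: [-0.8, -2.1, 8.9]
finger_gap: 0.341
finger_force: 39.1
clock: 23.38
eef_pos: [431.0, 229.6, 186.1]
tool_rot: [0.001, 0.013, 1.0, 0.0]
contact_force: [0.1, -0.2, -2.8]
finger_gap: 0.337
finger_force: 41.0
turn/5deg [0.01 0.01 0.96] shift/60 after turn [-4.464 -5.763  0.185] now [431.  229.6 186.1] q6 -1.06 t 23.4 gap 0.34 F [ 0.1 -0.2 -2.8]
```

```bash
python3 -m inch '0 0 0 0 0 0.95 1;-0.6 -0.75 0 0 0 0 1;-0.6 -0.75 0 0 0 0 1;-0.6 -0.75 0 0 0 0 1;-0.6 -0.75 0 0 0 0 1;-0.6 -0.75 0 0 0 0 1;-0.6 -0.75 0 0 0 0 1;-0.6 -0.75 0 0 0 0 1;-0.26 -0.5 0 0 0 0 1;0 0 0 0 0 0 1;0 0 0 0 0 0 1'
python3 -c "
from h import *
go(659.3,-143.5,78,83.7)"
```

```text
clock: 24.75
eef_pos: [657.9, -141.9, 183.3]
tool_rot: [-0.002, 0.055, 0.998, 0.0]
contact_force: [0.6, 1.1, -1.8]
finger_gap: 0.339
finger_force: 41.1
turn/5deg [ 0.01 -0.05  0.  ] shift/60 after turn [-0.026 -0.024  1.754] now [ 657.9 -141.9  183.3] q6 -1.68 t 24.8 gap 0.34 F [ 0.6  1.1 -1.8]
```

```bash
python3 -m inch '-0.03 -0.03 0.3 0 -0.05 0 1;0 0 0.6 0 0 0 1;0 0 0.5 0 0 0 1;0 0 0.35 0 0 0 1;0 0 0 0 0 0 1;0 0 0 0 0 0 1'
python3 -c "
from h import *
go(659.3,-143.5,57,83.7)
s=observe();x,y,z=s['eef_pos']
a=viewer.snapshot('scene')[240:390,330:480,::-1].copy()
a=cv2.resize(a,None,fx=4,fy=4)
for zz in(z-36.8,z+33.2):
  q=(proj('scene',prism(rect(-30,30,15),[x,y,-.11],zz,zz)[:4])-[330,240]+.5)*4
  cv2.polylines(a,[q.round().astype(int)],True,(0,255,255),1)
cv2.imwrite('pics/s7.png',a)"
```

```text
clock: 25.5
eef_pos: [662.1, -144.5, 81.7]
tool_rot: [0.003, 0.054, 0.999, -0.0]
contact_force: [0.4, -0.4, -1.9]
finger_gap: 0.339
finger_force: 41.1
turn/5deg [-0.    0.07  0.01] shift/60 after turn [0.048 0.012 0.412] now [ 662.1 -144.5   81.7] q6 -1.68 t 25.5 gap 0.34 F [ 0.4 -0.4 -1.9]
```

View pics/s7.png

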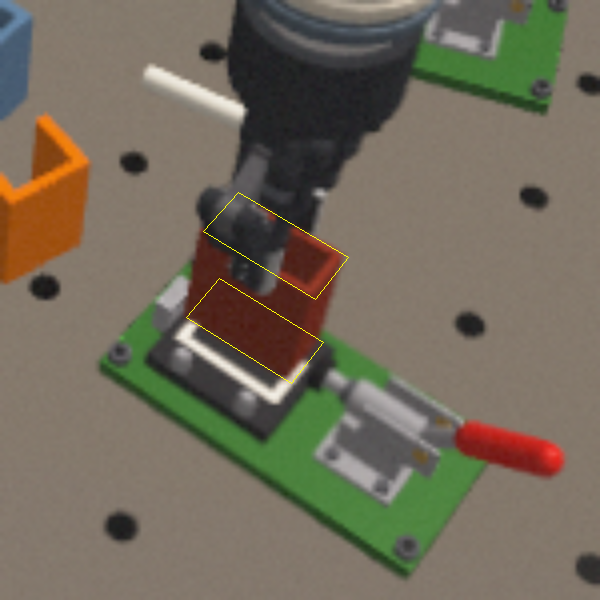

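The tube hangs right on the overlay, just above the white rectangle. Lowering.

```bash
python3 -m inch '0.04 0.01 0 0 0.05 0 1;0 0 0.18 0 0 0 1;0 0 0.12 0 0 0 1;0 0 0.05 0 0 0 1;0 0 0.02 0 0 0 1;0 0 0 0 0 0 1;0 0 0 0 0 0 1'; python3 -m inch '0 0 0.02 0 0 0 1;0 0 0 0 0 0 1'|grep -E "pos|contact"; python3 -c "
from h import *
go(659.3,-143.5,57,83.7)"
```

```text
clock: 26.42
eef_pos: [659.3, -143.8, 58.8]
tool_rot: [0.0, 0.055, 0.999, -0.0]
contact_force: [-0.4, 0.1, -2.9]
finger_gap: 0.338
finger_force: 41.1
eef_pos: [659.0, -143.7, 57.4]
contact_force: [0.0, -0.6, -2.0]
turn/5deg [-0.   -0.    0.01] shift/60 after turn [-0.004  0.005  0.007] now [ 659.  -143.7   57.4] q6 -1.68 t 26.7 gap 0.34 F [ 0.  -0.6 -2. ]
```

```bash
python3 -m inch '0 0 0.015 0 0 0 1;0 0 0 0 0 0 1'|grep -E "pos|contact"; python3 -m inch '0 0 0.01 0 0 0 1;0 0 0 0 0 0 1'|grep -E "pos|contact"
```

```text
eef_pos: [659.2, -143.8, 57.0]
contact_force: [-0.8, 0.5, 3.2]
eef_pos: [659.3, -143.9, 56.9]
contact_force: [-3.9, 0.2, 7.7]
```

```bash
python3 -m inch '0 0 0 0 0 0 0.5;0 0 0 0 0 0 0.1;0 0 0 0 0 0 -0.4;0 0 0 0 0 0 -1;0 0 0 0 0 0 -1;0 0 -0.4 0 0 0 -1;0 0 -1 0 0 0 -1;0 0 -1 0 0 0 -1;0.8 0.2 0 0 0 0 -1;0.8 0.2 0 0 0 0 -1;0.8 0.2 0 0 0 0 -1;0.8 0.2 0 0 0 0 -1'|head -2
python3 -c "
from h import *
go(453.4,-62.4,180,83.3)
a=cv2.resize(viewer.snapshot('scene')[210:370,280:440,::-1],None,fx=3.7,fy=3.7)
for zz in(0,70):
  q=(proj('scene',prism(rect(-38,0,25),[472.3,-64.6,-.117],zz,zz)[:4])-[280,210]+.5)*3.7
  cv2.polylines(a,[q.round().astype(int)],True,(0,255,255),1)
cv2.imwrite('pics/s8.png',a)"
```

```text
clock: 28.68
eef_pos: [471.9, -74.6, 199.9]
turn/5deg [0.   0.   0.09] shift/60 after turn [0.33  0.166 0.332] now [471.9 -74.6 199.9] q6 -1.62 t 28.7 gap 1.00 F [-0.1  0.6 -0.7]
```

View pics/s8.png

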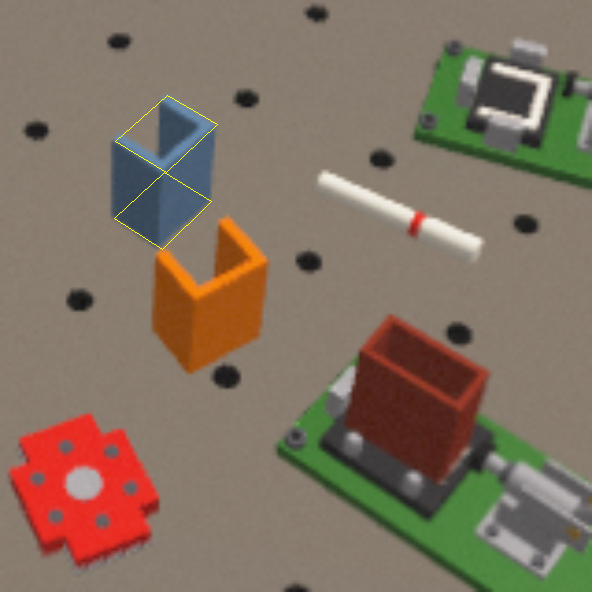

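The flat tube stands flat in its jig (crop (420,400)). The overlay fits the blue channel, whose open side faces up-left (-x), and orange is clear of the finger line. Grasping.

```bash
python3 -m inch '0.33 0.17 0.33 0 0 0.09 -1;0 0 0 0 0 0 -1;0 0 0.7 0 0 0 -1;0 0 0.7 0 0 0 -1;0 0 0.6 0 0 0 -1;0 0 0.4 0 0 0 -1;0 0 0 0 0 0 -1;0 0 0 0 0 0 -1'
python3 -c "
from h import *
go(453.4,-62.4,35,83.3)"
```

```text
clock: 29.72
eef_pos: [456.3, -63.2, 37.0]
tool_rot: [0.001, 0.059, 0.998, -0.0]
contact_force: [0.4, -0.6, 0.2]
finger_gap: 1.0
finger_force: 0.0
turn/5deg [-0.    0.01 -0.  ] shift/60 after turn [0.049 0.007 0.033] now [456.3 -63.2  37. ] q6 -1.59 t 29.7 gap 1.00 F [ 0.4 -0.6  0.2]
```

```bash
python3 -m inch '0.05 0.01 0.03 0 0 0 -1;0 0 0 0 0 0 -0.3;0 0 0 0 0 0 0.1;0 0 0 0 0 0 1;0 0 0 0 0 0 1;0 0 0 0 0 0 1;0 0 0 0 0 0 1;0 0 0 0 0 0 1' 50
python3 -m inch '0 0 -0.3 0 0 0 1;0 0 -1 0 0 0 1;0 0 -1 0 0 0 1;0 0 -0.2 0 0 0 1;0 0 0 0 0 0 1'
python3 -c "
from h import *
go(605.3,130.6,175,101.3)"
```

```text
clock: 30.72
eef_pos: [452.4, -62.0, 35.2]
tool_rot: [0.0, 0.059, 0.998, -0.0]
contact_force: [-2.0, -1.5, 11.1]
finger_gap: 0.569
finger_force: 49.5
clock: 31.35
eef_pos: [451.9, -61.8, 184.4]
tool_rot: [0.0, 0.059, 0.998, -0.0]
contact_force: [-0.4, 0.8, -4.2]
finger_gap: 0.571
finger_force: 53.8
turn/5deg [-0.    0.01 -3.6 ] shift/60 after turn [-3.135  2.644  0.157] now [451.9 -61.8 184.4] q6 -1.59 t 31.4 gap 0.57 F [-0.4  0.8 -4.2]
```

```bash
python3 -m inch '0 0 0 0 0 -0.9 1;0 0 0 0 0 -0.9 1;0 0 0 0 0 -0.9 1;0 0 0 0 0 -0.9 1;-0.6 0.52 0 0 0 0 1;-0.6 0.52 0 0 0 0 1;-0.6 0.52 0 0 0 0 1;-0.6 0.52 0 0 0 0 1;-0.6 0.52 0 0 0 0 1;-0.12 0.04 0 0 0 0 1;0 0 0 0 0 0 1;0 0 0 0 0 0 1'
python3 -c "
from h import *
go(604.3,130.4,76,101.3)"
```

```text
clock: 32.85
eef_pos: [603.2, 129.0, 183.0]
tool_rot: [-0.001, -0.098, 0.995, -0.0]
contact_force: [0.0, -0.8, -3.7]
finger_gap: 0.565
finger_force: 53.8
turn/5deg [-0.   -0.03 -0.01] shift/60 after turn [-0.023  0.019  1.784] now [603.2 129.  183. ] q6 -1.56 t 32.9 gap 0.57 F [ 0.  -0.8 -3.7]
```

```bash
python3 -m inch '-0.02 0.02 0.35 0 -0.03 0 1;0 0 0.6 0 0 0 1;0 0 0.5 0 0 0 1;0 0 0.33 0 0 0 1;0 0 0 0 0 0 1;0 0 0 0 0 0 1'
python3 -c "
from h import *
go(604.3,130.4,55.5,101.3)
s=observe();x,y,z=s['eef_pos']
a=viewer.snapshot('scene')[160:310,350:500,::-1].copy()
a=cv2.resize(a,None,fx=4,fy=4)
for zz in(z-35.2,z+34.8):
  q=(proj('scene',prism(rect(-18,20,25),[x,y,.197],zz,zz)[:4])-[350,160]+.5)*4
  cv2.polylines(a,[q.round().astype(int)],True,(0,255,255),1)
cv2.imwrite('pics/s9.png',a)"
```

```text
clock: 33.6
eef_pos: [606.5, 131.5, 78.6]
tool_rot: [0.002, -0.098, 0.995, 0.0]
contact_force: [-0.1, 0.9, -3.2]
finger_gap: 0.569
finger_force: 53.8
turn/5deg [-0.    0.05 -0.  ] shift/60 after turn [ 0.039 -0.012  0.385] now [606.5 131.5  78.6] q6 -1.56 t 33.6 gap 0.57 F [-0.1  0.9 -3.2]
```

View pics/s9.png

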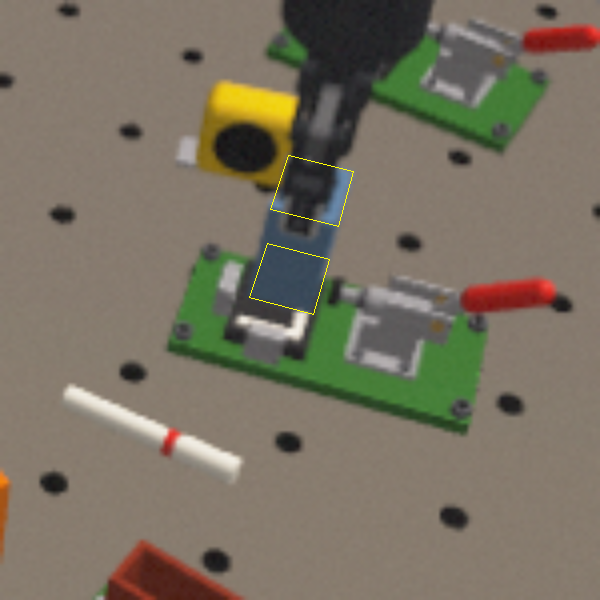

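The channel matches the overlay above the white U. The tape only appears close because of the viewing angle. Lowering.

```bash
python3 -m inch '0.04 -0.01 0 0 0.05 0 1;0 0 0.17 0 0 0 1;0 0 0.11 0 0 0 1;0 0 0.05 0 0 0 1;0 0 0.02 0 0 0 1;0 0 0 0 0 0 1;0 0 0 0 0 0 1'; python3 -m inch '0 0 0.02 0 0 0 1;0 0 0 0 0 0 1'|grep -E "pos|contact"; python3 -c "
from h import *
go(604.3,130.4,55,101.3)"
```

```text
clock: 34.52
eef_pos: [603.6, 130.6, 56.7]
tool_rot: [-0.001, -0.098, 0.995, -0.0]
contact_force: [-0.3, 0.5, -3.5]
finger_gap: 0.567
finger_force: 53.8
eef_pos: [603.6, 130.6, 55.5]
contact_force: [0.0, 0.2, -2.4]
turn/5deg [-0.   -0.02 -0.  ] shift/60 after turn [-0.011 -0.005  0.008] now [603.6 130.6  55.5] q6 -1.56 t 34.8 gap 0.57 F [ 0.   0.2 -2.4]
```

```bash
python3 -m inch '0 0 0.015 0 0 0 1;0 0 0 0 0 0 1'|grep -E "pos|contact"; python3 -m inch '0 0 0.01 0 0 0 1;0 0 0 0 0 0 1'|grep -E "pos|contact"
```

```text
eef_pos: [603.8, 130.5, 55.3]
contact_force: [-1.4, -1.5, 6.1]
eef_pos: [604.0, 130.6, 55.3]
contact_force: [-3.8, -1.7, 12.0]
```

```bash
python3 -m inch '0 0 0 0 0 0 0.1;0 0 0 0 0 0 -0.3;0 0 0 0 0 0 -0.7;0 0 0 0 0 0 -1;0 0 0 0 0 0 -1;0 0 -0.4 0 0 0 -1;0 0 -1 0 0 0 -1;0 0 -1 0 0 0 -1;0.8 -0.2 0 0 0 0 -1;0.8 -0.2 0 0 0 0 -1;0.8 -0.2 0 0 0 0 -1;0.8 -0.2 0 0 0 0 -1'
python3 -m inch '0.8 -0.3 0 0 0 0 -1;0 0 0 0 0 0 -1;0 0 0 0 0 0 -1'
cat > f.py <<'E'
from h import *
S=viewer.snapshot('scene');T=viewer.snapshot('top')
J=dict(round=([(24*np.cos(a),24*np.sin(a)) for a in np.arange(0,6.28,.2)],(551.5,420.5,-3)),square=(rect(-20,20,20),(532.3,-397.7,2)),flat=(rect(-30,30,15),(659.3,-143.5,-6.3)),chan=(rect(-38,0,25),(623.9,134.3,11.3)))
out=[]
for n,(fp,(x,y,a)) in J.items():
    row=[]
    for c,I in(('scene',S),('top',T)):
        o=(proj(c,[[x,y,50]])[0]-40).astype(int).clip(0);d=cv2.resize(I[o[1]:o[1]+80,o[0]:o[0]+80,::-1],(295,295),interpolation=cv2.INTER_CUBIC)
        for z in(20,90):
            q=(proj(c,prism(fp,[x,y,np.radians(a)],z,z)[:len(fp)])-o+.5)*295/80;cv2.polylines(d,[(q*8).round().astype(int)],True,(0,255,255),1,cv2.LINE_AA,3)
        row.append(d)
    out.append(np.hstack(row))
m=np.vstack([np.hstack(out[:2]),np.hstack(out[2:])]);cv2.imwrite('pics/f.png',cv2.resize(m,(800,400)))
E
python3 f.py
```

```text
clock: 36.78
eef_pos: [423.3, 45.4, 198.1]
tool_rot: [-0.001, -0.098, 0.995, -0.0]
contact_force: [-0.2, -0.4, 0.4]
finger_gap: 0.998
finger_force: 0.0
clock: 37.15
eef_pos: [382.1, 18.9, 198.7]
tool_rot: [-0.0, -0.098, 0.995, -0.0]
contact_force: [0.5, 0.3, 0.2]
finger_gap: 0.994
finger_force: 0.0
```

View pics/f.png

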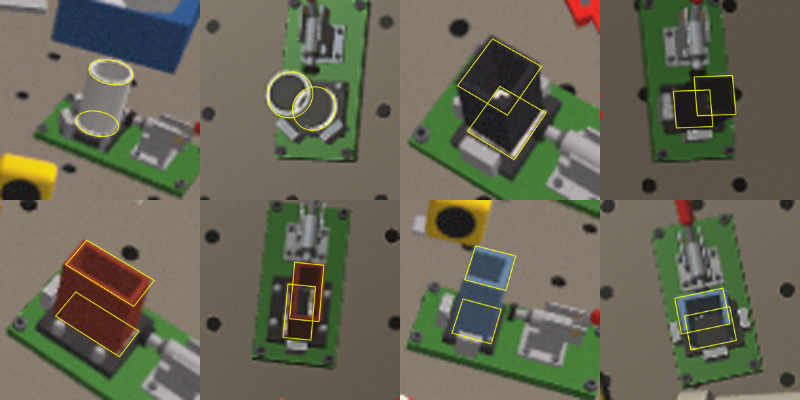

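The overlays show all four stubs upright, turned right and in place. The square tube leaves a sliver of white on its clamp side, so I'll measure that as a brightness profile rather than by eye.

```bash
python3 - <<'E'
from h import *
S=viewer.snapshot('scene').mean(2);S0=cv2.imread('pics/scene0.png').mean(2)
def prof(nm,x,y,a,dirs,half):
    a=np.radians(a);R=np.array([[np.cos(a),-np.sin(a)],[np.sin(a),np.cos(a)]])
    for d in dirs:
        d=np.array(d,float);t=np.array([-d[1],d[0]]);k=np.arange(half(d)-10,half(d)+9,1.)
        r=[]
        for I in(S0,S):
            v=0
            for w in(-6,-3,0,3,6):
                P=np.array([R@(d*q+t*w)+[x,y] for q in k]);uv=proj('scene',np.c_[P,np.full(len(k),20)]).astype(np.float32)
                v=v+cv2.remap(I.astype(np.float32),uv[:,0].reshape(1,-1),uv[:,1].reshape(1,-1),1)[0]/5
            r.append(v.round().astype(int).tolist())
        print(nm,d,"from",k[0],"\n before",r[0],"\n after ",r[1])
prof("sq",531,-396.6,2.4,[(1,0),(0,-1)],lambda d:20)
prof("flat",658,-142.7,-7.5,[(1,0),(0,-1)],lambda d:30 if d[0] else 15)
prof("round",551,421.3,0,[(1,0),(0,-1),(-1,0)],lambda d:24)
x,y=623.1-19*np.cos(.199),135.5-19*np.sin(.199)
prof("chan",x,y,11.4,[(1,0),(0,-1)],lambda d:19 if d[0] else 25)
E
```

```text
sq [1. 0.] from 10.0 
 before [57, 57, 57, 64, 107, 170, 211, 232, 233, 225, 186, 129, 78, 52, 44, 43, 42, 41, 45] 
 after  [39, 38, 38, 39, 39, 40, 52, 82, 138, 186, 172, 127, 79, 53, 45, 43, 42, 41, 45]
sq [ 0. -1.] from 10.0 
 before [57, 57, 59, 73, 111, 166, 211, 231, 233, 220, 182, 124, 86, 100, 137, 162, 169, 171, 171] 
 after  [32, 33, 32, 31, 32, 33, 32, 43, 72, 102, 114, 98, 81, 100, 137, 163, 171, 172, 173]
flat [1. 0.] from 20.0 
 before [63, 62, 69, 90, 129, 180, 216, 232, 234, 215, 176, 121, 77, 63, 58, 53, 51, 54, 60] 
 after  [48, 49, 50, 51, 52, 55, 58, 65, 79, 92, 94, 86, 71, 62, 58, 53, 51, 54, 61]
flat [ 0. -1.] from 5.0 
 before [59, 63, 75, 98, 136, 180, 215, 231, 227, 209, 170, 122, 83, 65, 62, 61, 61, 61, 61] 
 after  [50, 51, 49, 48, 47, 48, 49, 48, 48, 49, 50, 54, 57, 60, 61, 61, 61, 62, 62]
round [1. 0.] from 14.0 
 before [71, 85, 112, 151, 190, 214, 224, 222, 201, 168, 129, 98, 77, 64, 57, 54, 52, 54, 58] 
 after  [129, 131, 134, 136, 138, 142, 145, 145, 141, 129, 112, 93, 77, 65, 57, 54, 52, 53, 58]
round [ 0. -1.] from 14.0 
 before [84, 100, 117, 137, 154, 167, 177, 183, 183, 180, 167, 151, 130, 108, 89, 74, 64, 56, 51] 
 after  [127, 131, 137, 144, 150, 156, 159, 162, 161, 158, 149, 137, 121, 103, 87, 73, 63, 56, 51]
round [-1.  0.] from 14.0 
 before [60, 69, 85, 106, 137, 168, 193, 209, 211, 201, 179, 150, 121, 103, 98, 101, 108, 117, 125] 
 after  [116, 115, 115, 115, 117, 121, 125, 128, 131, 131, 126, 116, 103, 95, 95, 101, 110, 119, 127]
chan [1. 0.] from 9.0 
 before [67, 91, 129, 170, 204, 225, 233, 231, 216, 188, 145, 99, 68, 61, 64, 70, 76, 80, 81] 
 after  [74, 75, 75, 75, 75, 75, 76, 79, 79, 78, 75, 69, 64, 63, 66, 71, 77, 81, 84]
chan [ 0. -1.] from 15.0 
 before [68, 89, 118, 154, 180, 193, 195, 192, 188, 183, 180, 177, 175, 171, 162, 147, 131, 115, 106] 
 after  [74, 75, 76, 79, 90, 108, 129, 148, 161, 169, 174, 176, 176, 173, 164, 148, 131, 116, 106]
```

Every stub is within about 3 mm of its outline; the square is the worst, about 2.5 mm off in x and 1 mm in y, against 7 mm clearance. The arm is clear of everything, so I'm handing in.

```bash
python3 -c "
from workcell import env
print(env.close_job())"
```

```text
the job is handed in; nothing more can be done
None
```

All four stubs stand upright in their jigs, each set down under light contact and within about 3 mm of its white outline; the tape measure, magnetic square and look-alikes were not touched, and the job was handed in at about 37 s (no verdict was returned).

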